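# Refill the stopper dispenser from the drying tray

## Robot

A 7-joint arm with a two-finger parallel gripper is mounted at the origin on a cart in front of the work surface, level with it; the furniture and walls round the work are solid. World frame = base frame: x ahead of the robot, y to its left, z up, the work surface at z = 0. Lengths are in m, angles in rad, forces in N, time in s.
With the tool pointing down it reaches from about 0.35 to 0.9 m from the base axis. Payload 8.1 kg.
Tool frame: the origin (TCP) lies on the front face of the gripper's body, between the roots of the fingers; the fingertips stand 66 mm ahead of it and the grasp point (between the pads) lies 47 mm ahead of it (arm.finger_overhang is the distance from the TCP to the fingertips, in m); z points along the fingers, y is the line along which they close (so a half turn about z gives the same grasp; the last joint's range is limited). The gripper opens to 92 mm and grips with 3 to 60 N. Pads are 19 mm wide; open, the fingers measure 130 mm over their backs; the gripper's body (75 mm by 190 mm) begins 47 mm behind the grasp point.
Start: joints at [1.184, 0.434, 0.025, 1.573, -0.012, 1.134, -0.075], TCP at [0.175, -0.6, 0.292] pointing down, gripper open.
Joint ranges: [-2.62, 2.62], [-0.44, 2.09], [-1.27, 1.32], [0.08, 2.57], [-1.32, 4.46], [0.12, 2], [-2.74, 2.74]. Speed limits (rad/s): [2.22, 2.22, 3.01, 3.01, 3.14, 3.14, 3.14].

## Interface

Orientations are given as a rotation vector (axis times angle).
In Python, from cell import readout, cams, workorder, spotter, arm gives the robot as it stands.
- The arm moves only by the tool creep_tool, called after ">>>" as a command line: name --pt "numbers of a row" for each row, then --argument value for the rest. Schema: {"type":"object","properties":{"motion":{"type":"array","items":{"type":"array","items":{"type":"number"},"minItems":5,"maxItems":5},"minItems":1,"maxItems":10},"clamp_n":{"type":"number"},"only":{"type":"string"},"quiet":{"type":"boolean"},"lines":{"type":"string"}},"required":["motion"],"additionalProperties":false}. motion is a list of rows, 1 to 10 of them, each of 5 numbers: dx, dy, dz in shares of the most that a row can go, 1 being 50 mm, then a turn about the tool's z in units of 0.05 rad, then the opening from 0.0 (shut) to 1.0 (fully open); each row shifts and turns the commanded pose from where the row before left it, along the tool's axes as they then stand; what a row does not reach is not made up. A row lasts 1/10 s, in which the tool goes at most 0.05 m and 0.15 rad, less where a joint would pass 70% of its speed; a pose out of reach is approached as far as the arm can. The fingers move at their own pace and stop on an object; clamp_n is the grip in N (left out, the last holds). Time passes only in rows, so rows that do not move let the fingers close. The tool returns the time, the measured TCP pose, the force, the opening and the grip force at its end. only (a regular expression) keeps the lines of the reply that match it, lines (a string "A,B") keeps lines A to B, and quiet returns only ok. Input that does not fit is refused with a message, and nothing moves.
- readout.observe(): the state, without advancing time (a new reading comes with each control period).
- cams.get_image(name): name is "scene" or "top" or "wrist"; returns a dict with "image" (400x640x3 uint8, blue, green, red), "fx", "fy", "cx", "cy" (pixels), "distortion" ([k1, k2, p1, p2, k3] as OpenCV has them; the pictures are not rectified), "cam_to_world" (4x4, takes a point from camera to world coordinates); the wrist camera has in their place "mount" (4x4, takes a point from camera to tool coordinates, whose origin is the TCP and whose axes are the flange's). Camera axes: x right, y down, z forward; pixel columns grow to the right and rows downward; lengths in m; the calibration is good to about 2 mm. A picture is of the moment at which its call begins: read the wrist's pose just before it. There is no depth.
- workorder.sign_off(): hands the job in; it is judged then, once.
Trained networks look in a picture, given as the dict that the camera call returned (one of the last four; its "shot" number tells which), for a name from the list of things; names that differ only in an ending like _2 or _b are one class to them, and where a whole thing is asked for, a point or a joint stands for the part that bears it (a point fixed in the world has none). Each returns a list of dicts, best first, with "score" (0 to 1); they miss things now and then, are a little off and sometimes report something else, mostly with a low value. They report only what shows in the picture. A call takes as long as a camera call.
- spotter.boxes_of(picture, name): "centre" ([x, y, z] in m, in the coordinates of the camera as it stood for that picture, good to about 4 mm: the middle of the surface that is visible of it).
The state is a dict: "clock": time; "joints": joint angles; "dq": joint speeds; "joint_efforts": joint torques, N m; "position": TCP position; "ee_rot": TCP orientation; "force": force on the tool from outside, world axes, zero at the start; "ft_torque": the same for the moment, N m; "width": opening from 0.0 (shut) to 1.0 (fully open); "gripper_force": force on a finger pad.
Only numpy, scipy, OpenCV 4.12 (cv2) and the standard library are available. Lean on these libraries where they do the work, as an engineer would, in place of code of your own. Each camera call takes 0.05 s, during which the arm holds its last target. There are 200 camera calls.

## Task

Refill the stopper dispenser with the five rinsed black stoppers that are drying in the white tray: swing the blue lid wide open and push the red-tabbed gate fully down so that nothing runs out into the trough, then tip all five stoppers from the tray into the hopper. Stand the empty tray back upright on the draining board, and close the lid fully again, with the gate still shut and every stopper inside. Do not knock over or push away the bottle, glassware and other loose things standing around.

Things in the scene. Friction and masses are not known exactly. Their poses are not given: they have to be found in the camera images.
- dispenser: Stopper dispenser, fixed: white lidded hopper with a drop gate and a pick-up trough at its front. Origin on the worktop below the hopper's middle; z up, -x its front (roughly the robot's left), +x its back (hinge). Own frame: outer walls x and y -0.054..0.054, 4 mm thick; guides to x -0.065; trough to x -0.115, lip at z 0.042; foot plate x -0.121..0.065, y -0.064..0.064.
- hopper_mouth (a point): Centre of the hopper's open mouth, dispenser (0, 0, 0.140); inside 100 mm (x) by 96 mm (y). Below it the floor slopes down at 40 degrees, from z 0.116 at the back to z 0.028 at the outlet in the front wall (80 mm wide, 54 mm high), which the gate closes. With the gate up, stoppers run out into the trough.
- lid (a joint): Blue hopper lid, rad: 0 shut flat on the rim, grows as it swings up and over the hinge at the back, stop at 1.85. Friction hinge: it stays at any angle and moves with about 1 to 2.5 N at the handle. Starts shut or ajar (up to 0.3). Plate 4 mm thick, 112 mm wide, 116 mm from hinge to free edge.
- lid_handle (a point): Middle of the lid's steel handle: round bar 10 mm thick along the dispenser's y, 74 mm free between its posts, axis 36 mm clear of the lid's outer face. It lies 92 mm from the hinge line towards the free edge and 40 mm outwards (lid shut: dispenser (-0.035, 0, 0.182); when the lid stands open the bar is behind it).
- lid_hinge (a point): Point on the hinge axis (middle of the lid's width), at dispenser frame (0.057, 0, 0.142); the axis runs along the dispenser's y.
- gate (a joint): Steel drop gate over the hopper's outlet, m: 0 fully down (shut), grows upward as it opens, stop at 0.048. It starts 34 to 46 mm up and stays where it is put; pushing it down takes about 2 to 4 N; rigid stop at 0.
- gate_tab (a point): Middle of the flat top of the red tab on the gate, 36 mm (along dispenser x) by 44 mm (along y); gate shut: dispenser frame (-0.078, 0, 0.1045). Push it straight down.
- board: Pale wooden draining board laid across the black sink, fixed: 380 (x) x 250 (y) x 12 mm, the tray stands on it. Origin: centre of its underside, at the height of the worktop; z up, x away from the robot.
- tray: White pouring tray, loose, 0.10 to 0.16 kg empty. Origin: centre under its floor, x towards the open pouring lip, z up. Floor 3 mm thick, x -0.050..0.030, then a ramp up to the lip; side walls y -0.040..0.040, 34 mm high (28 mm at the lip), back wall at x -0.050, 36 mm high. Inside 74 mm wide; no front wall. Blue grip at the back.
- tray_grip (a point): Middle of the tray's grip: a flat blue blade 12 mm thick (tray y), 30 mm wide, on the back wall, raked 20 degrees backwards: its long axis in the tray frame is (-0.342, 0, 0.940). The point is at tray (-0.073, 0, 0.065), 18 mm below the blade's top end. Take it across the 12 mm, fingers along its axis (tool tilted 20 degrees).
- tray_lip (a point): Middle of the tray's pouring lip, at tray (0.058, 0, 0.010). The stoppers slide out over it once the tray is tipped lip-down by about 50 to 60 degrees.
- stopper_a: One of the five black rubber stoppers in the tray: tapered, 25 mm across its wide end, 25 mm high, about 12 g. Origin: centre of its narrow end; z along its axis, towards the wide end.
- stopper_b: One of the five black rubber stoppers in the tray: tapered, 25 mm across its wide end, 25 mm high, about 12 g. Origin: centre of its narrow end; z along its axis, towards the wide end.
- stopper_c: One of the five black rubber stoppers in the tray: tapered, 25 mm across its wide end, 25 mm high, about 12 g. Origin: centre of its narrow end; z along its axis, towards the wide end.
- stopper_d: One of the five black rubber stoppers in the tray: tapered, 25 mm across its wide end, 25 mm high, about 12 g. Origin: centre of its narrow end; z along its axis, towards the wide end.
- stopper_e: One of the five black rubber stoppers in the tray: tapered, 25 mm across its wide end, 25 mm high, about 12 g. Origin: centre of its narrow end; z along its axis, towards the wide end.
- petri_dish: round lidded petri dish with a pale pink-grey content, 60 mm across, 14 mm high, on the draining board. A bystander, loose; origin at the centre of its underside.
- reagent_bottle: small amber glass bottle with a blue cap, 51 mm across, 121 mm high. A bystander, loose; origin at the centre of its underside.
- flask: conical glass flask with a pink content, 81 mm across, 112 mm high. A bystander, loose; origin at the centre of its underside.
- beaker: glass beaker with a blue content, 69 mm across, 92 mm high. A bystander, loose; origin at the centre of its underside.
- timer: round grey and white timer, 66 mm across, 34 mm high, lying flat. A bystander, loose; origin at the centre of its underside.
- bulb: red rubber pipette bulb lying on the worktop, 60 x 86 mm, 48 mm high. A bystander, loose; origin at the centre of its underside.

How it is judged:
By the outcome, as a careful person would: the job done as asked, in the order asked, and still so for the second after the job is handed in, with the robot touching nothing.
It also fails if it takes over 72 s, if anything falls off the work surface, if the arm or the gripper's body presses on something with over 40 N, if the wrist force passes 120 N, or if a joint passes its speed limit or range.

## Working session

There is one attempt and no reset: what is moved stays moved. The work goes in short steps, Python scripts to look and compute and a tool call to move; the robot and the scene stay as the last step left them, time stands still between calls to the robot, and variables do not carry over. Pictures are saved under pics/ and viewed, at most 10 in all, crops included, and the job is handed in when it is done.

```bash
mkdir -p pics; ls
```

Create h.py:
```python
import numpy as np,cv2
from scipy.spatial.transform import Rotation as R
from cell import readout,cams,workorder,spotter,arm
def shot(n):
    s=readout.observe();p=cams.get_image(n)
    if n=="wrist":
        T=np.eye(4);T[:3,:3]=R.from_rotvec(s["ee_rot"]).as_matrix();T[:3,3]=s["position"]
        p["T"]=T@np.array(p["mount"])
    else:p["T"]=np.array(p["cam_to_world"])
    return p
def find(p,n):
    return [(round(b["score"],2),np.round((p["T"]@np.r_[b["centre"],1])[:3],4).tolist()) for b in spotter.boxes_of(p,n)][:5]
def proj(p,X):
    C=np.linalg.inv(p["T"]);x=(C[:3,:3]@np.atleast_2d(X).T).T+C[:3,3]
    K=np.array([[p["fx"],0,p["cx"]],[0,p["fy"],p["cy"]],[0,0,1.]])
    return cv2.projectPoints(x,np.zeros(3),np.zeros(3),K,np.array(p["distortion"]))[0][:,0]
def onplane(p,uv,z):
    K=np.array([[p["fx"],0,p["cx"]],[0,p["fy"],p["cy"]],[0,0,1.]])
    q=cv2.undistortPoints(np.array([[uv]],float),K,np.array(p["distortion"]))[0,0]
    d=p["T"][:3,:3]@np.r_[q,1];o=p["T"][:3,3];return o+d*(z-o[2])/d[2]
def st():
    s=readout.observe();M=R.from_rotvec(s["ee_rot"]).as_matrix()
    print("t",s["clock"],"pos",np.round(s["position"],4),"\n",np.round(M,3),"q",np.round(s["joints"],2),"w",s["width"],"F",np.round(s["force"],1))
    return np.array(s["position"]),M
```

Run:
```python
from h import *
st()
for n in("scene","top"):
    p=shot(n);cv2.imwrite(f"pics/{n}0.png",p["image"]);print(n,np.round(p["T"],3).tolist(),p["fx"])
    for k in("dispenser","lid","lid_handle","gate","gate_tab","board","tray","tray_grip","tray_lip","stopper_a","petri_dish","reagent_bottle","flask","beaker","timer","bulb"):
        print(k,find(p,k))
```

```text
pics
t 0.0 pos [ 0.1748 -0.5996  0.2914] 
 [[ 0.96   0.28  -0.001]
 [ 0.28  -0.96   0.001]
 [-0.    -0.002 -1.   ]] q [ 1.18  0.44  0.02  1.57 -0.01  1.13 -0.08] w 0.9985526612592812 F [0.2 0.6 0.3]
scene [[-0.849, -0.424, 0.314, 0.189], [-0.528, 0.669, -0.523, 0.502], [0.012, -0.61, -0.792, 1.16], [0.0, 0.0, 0.0, 1.0]] 435.22444792896295
dispenser [(0.86, [0.5627, -0.2199, 0.1195])]
lid [(0.93, [0.5573, -0.2529, 0.1514]), (0.73, [0.6322, -0.2383, 0.1484]), (0.68, [0.5593, -0.2152, 0.1168])]
lid_handle [(0.91, [0.5565, -0.2521, 0.1556])]
gate []
gate_tab [(0.65, [0.6338, -0.2386, 0.1472])]
board [(0.77, [0.6637, 0.1573, 0.0143])]
tray [(0.97, [0.5403, 0.2009, 0.0207])]
tray_grip [(0.59, [0.539, 0.2019, 0.0188])]
tray_lip [(0.97, [0.5378, 0.2051, 0.021]), (0.67, [0.6655, 0.1553, 0.0167])]
stopper_a [(0.62, [0.5211, 0.1898, 0.0427]), (0.58, [0.5668, 0.2194, 0.0428]), (0.43, [0.7908, 0.2068, 0.0282]), (0.38, [0.5776, 0.1882, 0.0391]), (0.18, [0.5409, 0.2006, 0.0183])]
petri_dish [(0.72, [0.7899, 0.2048, 0.0272]), (0.44, [0.6657, 0.1591, 0.016])]
reagent_bottle [(0.93, [0.7442, -0.231, 0
[... 679 characters left out ...]
4])]
tray_grip [(0.73, [0.5581, -0.2503, 0.1522]), (0.64, [0.5319, 0.2078, 0.0194]), (0.15, [0.52, 0.1864, 0.0389])]
tray_lip [(0.75, [0.5376, 0.2023, 0.0188]), (0.7, [0.5536, -0.2592, 0.1557])]
stopper_a [(0.62, [0.5737, 0.1872, 0.0341]), (0.56, [0.7055, -0.3341, 0.0338]), (0.38, [0.5169, 0.1866, 0.0421])]
petri_dish [(0.54, [0.7888, 0.2014, 0.0236])]
reagent_bottle [(0.45, [0.735, -0.24, 0.083])]
flask [(0.58, [0.7028, -0.3317, 0.031]), (0.19, [0.5602, -0.2477, 0.1547])]
beaker [(0.6, [0.7142, -0.1403, 0.0396]), (0.51, [0.7878, 0.2017, 0.0236]), (0.5, [0.4234, 0.0257, 0.0234])]
timer [(0.8, [0.426, 0.0258, 0.0263])]
bulb [(0.7, [0.4722, -0.5496, 0.0389]), (0.43, [0.7377, -0.2396, 0.0857])]
```

View pics/scene0.png

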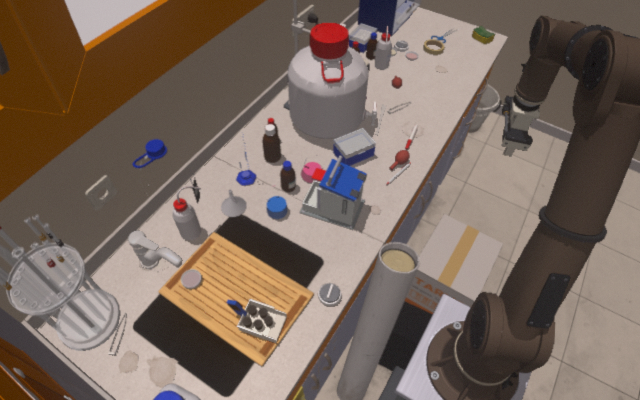

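View pics/top0.png

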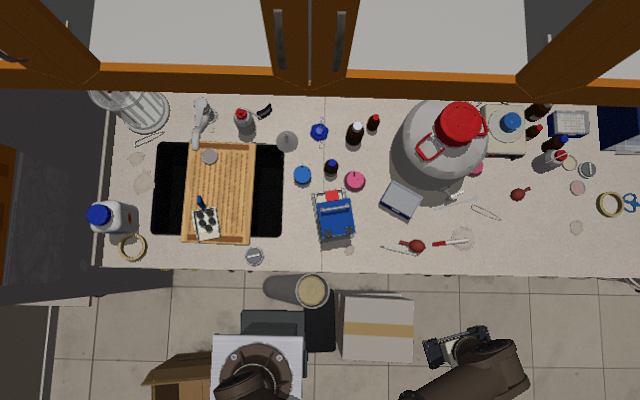

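The scene shows the dispenser around (340,185) in "scene" and (335,215) in "top". Its red tab seems to face away from the robot. The tray is at (260,318) and (206,222). I'll zoom in on both.

Run:
```python
import cv2,numpy as np
s=cv2.imread("pics/scene0.png");t=cv2.imread("pics/top0.png")
c=lambda im,x,y,w,h:cv2.resize(im[y:y+h,x:x+w],(400,300),interpolation=cv2.INTER_CUBIC)
cv2.imwrite("pics/crops.png",np.vstack([np.hstack([c(s,290,145,100,75),c(s,215,285,100,75)]),np.hstack([c(t,290,180,80,60),c(t,170,190,80,60)])]))
```

```text
(no output)
```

View pics/crops.png

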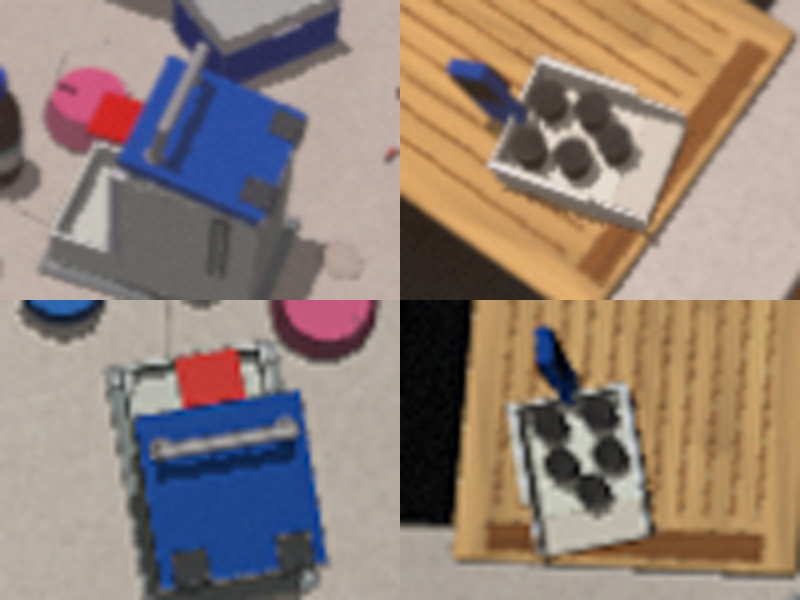

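The dispenser's front, with the red tab, faces +x away from the robot, and the hinge is on the robot's side. The tray's lip faces the robot and its grip is on the far side. I'll fit both poses from corner pixels.

Create geo.py:
```python
from h import *
from scipy.optimize import least_squares
def pose(x,y,a,z=0):
    T=np.eye(4);T[:2,:2]=[[np.cos(a),-np.sin(a)],[np.sin(a),np.cos(a)]];T[:3,3]=[x,y,z];return T
ap=lambda T,P:np.atleast_2d(P)@T[:3,:3].T+T[:3,3]
def lidpt(r,y,o,th): # along lid, across, outward -> dispenser frame
    return [.057-r*np.cos(th)+o*np.sin(th),y,.142+r*np.sin(th)+o*np.cos(th)]
```

Run:
```python
from geo import *
t=shot("top");s=shot("scene")
# dispenser: (+y own = world -y); order of points
def dp(v):
    x,y,a,th,g=v
    P=[[-.096,-.022,.1045+g],[-.096,.022,.1045+g]]+[lidpt(r,w,.004,th) for r,w in((.116,-.056),(.116,.056),(0,.056),(0,-.056))]+[lidpt(.092,-.039,.04,th),lidpt(.092,.039,.04,th)]
    return ap(pose(x,y,a),P)
ut=np.array([[325.6,191.6],[338,190],[317,203.2],[350,198.4],[355.4,232.4],[322,237.2],[321.4,210],[348,206]])
us=np.array([[312,178.2],[317,168],[320,186.2],[333,159.5],[366.2,174.5],[355.5,200],[328.8,183.8],[340,157.5]])
f=lambda v:np.r_[(proj(t,dp(v))-ut).ravel(),(proj(s,dp(v))-us).ravel()]
r=least_squares(f,[.56,-.25,np.pi,.1,.04],loss="soft_l1");print("disp",np.round(r.x,4));print(np.round(r.fun.reshape(-1,2),1).tolist())
def tp(v):
    P=[[.058,-.04,.028],[.058,.04,.028],[-.05,-.04,.036],[-.05,.04,.036],[-.079,0,.082]]
    return ap(pose(v[0],v[1],v[2],.012),P)
ut2=np.array([[199,240.6],[220,237],[192,210.6],[215.6,207],[199,196]])
us2=np.array([[277.5,341.2],[286.2,315],[239.2,326.2],[250,300],[231.2,302]])
# tray x toward robot -> own +y = world -y ; so own -y is world +y (image left)
f2=lambda v:np.r_[(proj(t,tp(v))-ut2).ravel(),(proj(s,tp(v))-us2).ravel()]
r=least_squares(f2,[.54,.2,np.pi],loss="soft_l1");print("tray",np.round(r.x,4));print(np.round(r.fun.reshape(-1,2),1).tolist())
```

```text
disp [ 0.552  -0.2605  3.3095  0.1084  0.0344]
[[-0.6, -0.3], [-0.2, -0.5], [-0.2, -0.4], [-0.0, -0.3], [-0.4, 0.2], [-0.2, 0.3], [2.0, -1.1], [-0.9, -0.5], [0.0, -0.0], [0.4, 0.2], [-0.5, -0.3], [0.0, 0.5], [1.7, -0.9], [0.5, 0.4], [1.9, -6.4], [0.1, 1.6]]
tray [0.5368 0.1966 3.3653]
[[-2.0, 0.3], [-0.6, -0.6], [-0.5, 0.3], [-1.8, -0.5], [-0.8, 2.7], [-1.0, -0.9], [1.4, -1.9], [-0.7, -0.5], [0.7, -0.6], [1.2, -0.1]]
```

Careful with the scale: shifts go in shares of 50 mm and turns go in units of 0.05 rad. That gives: 0.04 m is 0.8, -0.018 m is -0.36.

>>> creep_tool --pt "0.8 -0.36 0 0 1" --pt "0.8 -0.36 0 0 1" --pt "0.8 -0.36 0 0 1" --pt "0.8 -0.36 0 0 1" --pt "0.8 -0.36 0 0 1" --pt "0.8 -0.36 0 0 1" --pt "0.8 -0.36 0 0 1" --pt "0.8 -0.36 0 0 1" --pt "0.8 -0.36 0 0 1" --pt "0.8 -0.36 0 0 1"

```text
clock: 2.8
position: [0.5098, -0.314, 0.2924]
ee_rot: [3.11, 0.444, 0.0]
force: [0.6, -0.6, -0.7]
width: 0.999
gripper_force: 0.0
```

>>> creep_tool --pt "0.8 -0.36 0 0 1" --pt "0.8 -0.36 0 0 1" --pt "0 0 0 -2.8 1" --pt "0 0 0 -2.8 1" --pt "0 0 0 -2.8 1" --pt "0 0 0 -2.8 1" --pt "0 0 0 -2.8 1" --pt "0 0 0 -2.8 1" --pt "0 0 0 -2.8 1" --pt "0 0 0 -2.8 1"

```text
clock: 3.8
position: [0.5753, -0.2584, 0.2922]
ee_rot: [2.393, 2.035, -0.0]
force: [0.0, -0.8, 0.4]
width: 0.998
gripper_force: 0.0
```

>>> creep_tool --pt "0 0 0 -2.8 1" --pt "0 0 0 -2.8 1" --pt "0 0 0 -1.08 1" --pt "0 0 0 0 1"

```text
clock: 4.2
position: [0.5752, -0.2585, 0.2921]
ee_rot: [-2.028, -2.399, -0.0]
force: [-0.2, -0.3, 0.1]
width: 1.003
gripper_force: 0.0
```

Run:
```python
from h import *
st();p=shot("wrist");cv2.imwrite("pics/w1.png",p["image"])
print(find(p,"lid_handle"),find(p,"gate_tab"),find(p,"lid"))
```

```text
t 4.2 pos [ 0.5752 -0.2585  0.2921] 
 [[-0.167  0.986 -0.   ]
 [ 0.986  0.167  0.   ]
 [ 0.    -0.    -1.   ]] q [ 0.64  0.49 -0.45  1.53  0.22  1.18  0.31] w 1.0032297276871145 F [-0.2 -0.3  0.1]
[(0.9, [0.5581, -0.2438, 0.1567])] [(0.58, [0.63, -0.2447, 0.1458])] [(0.84, [0.5586, -0.2472, 0.1574])]
```

View pics/w1.png

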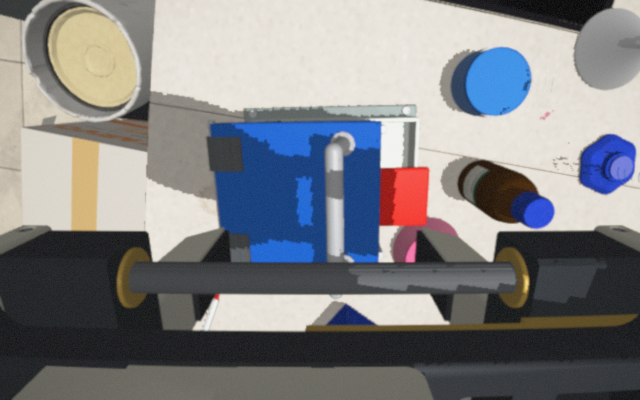

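The wrist view shows the bar as a vertical line at column 335, the lid's free edge at column 380 and the tab at (379..429, 167..226). The gripper is aligned with the dispenser. I'll refit with the wrist points added.

Run:
```python
from geo import *
t=shot("top");s=shot("scene");w=shot("wrist")
def dp(v):
    x,y,a,th,g=v
    P=[[-.096,-.022,.1045+g],[-.096,.022,.1045+g]]+[lidpt(r,k,.004,th) for r,k in((.116,-.056),(.116,.056),(0,.056),(0,-.056))]+[lidpt(.092,-.037,.04,th),lidpt(.092,.037,.04,th)]
    return ap(pose(x,y,a),P)
ut=np.array([[325.6,191.6],[338,190],[317,203.2],[350,198.4],[355.4,232.4],[322,237.2],[321.4,210],[348,206]])
us=np.array([[312,178.2],[317,168],[320,186.2],[333,159.5],[366.2,174.5],[355.5,200]])
uw=np.array([[428,168],[429,226],[380,122],[211,124],[336,141]]);iw=[0,1,2,5,6]
f=lambda v:np.r_[(proj(t,dp(v))-ut).ravel(),(proj(s,dp(v))[:6]-us).ravel(),.5*(proj(w,dp(v))[iw]-uw).ravel()]
r=least_squares(f,[.56,-.25,np.pi,.1,.04],loss="soft_l1");print("disp",np.round(r.x,4));print(np.round(r.fun.reshape(-1,2),1).tolist())
v=r.x;T=pose(*v[:3]);p,M=st()
print("bar",ap(T,lidpt(.092,0,.04,v[3])),"tab",ap(T,[-.078,0,.1045+v[4]]))
print("bar in tool",(ap(T,lidpt(.092,0,.04,v[3]))-p)@M)
```

```text
disp [ 0.5544 -0.2602  3.3122  0.1189  0.0374]
[[-0.8, -1.1], [-0.3, -1.4], [-0.3, -1.0], [-0.1, -1.0], [-0.4, -0.6], [-0.3, -0.4], [2.5, -1.8], [-1.5, -1.0], [-0.7, -0.9], [-0.3, -0.6], [-1.2, -0.8], [-0.7, 0.1], [0.9, -1.2], [-0.2, 0.2], [-1.2, 0.1], [-3.8, -0.0], [-1.0, -0.5], [-2.7, -1.6], [-0.1, 8.9]]
t 4.55 pos [ 0.5754 -0.2582  0.2923] 
 [[-0.166  0.986  0.   ]
 [ 0.986  0.166 -0.   ]
 [-0.     0.    -1.   ]] q [ 0.64  0.49 -0.45  1.53  0.22  1.18  0.31] w 0.9977996339116668 F [-1.2 -1.  -0.5]
bar [[ 0.58356191 -0.25514664  0.19262755]] tab [[ 0.63125223 -0.24693252  0.14194774]]
bar in tool [[0.00170745 0.00859837 0.09963357]]
```

Converted, 0.02 m is 0.4, 0.013 m is 0.26.

>>> creep_tool --pt "0.04 0.18 0.4 0 1" --pt "0 0 0.4 0 1" --pt "0 0 0.26 0 1" --pt "0 0 0 0 0" --pt "0 0 0 0 0" --pt "0 0 0 0 0" --pt "0 0 0 0 0" --pt "0 0 0 0 0" --pt "0 0 0 0 0" --pt "0 0 0 0 0" --clamp_n 20

```text
clock: 5.55
position: [0.5839, -0.2549, 0.2394]
ee_rot: [2.028, 2.399, -0.0]
force: [0.7, 0.3, -0.7]
width: 0.441
gripper_force: 0.0
```

>>> creep_tool --pt "0 0 0 0 0" --pt "0 0 0 0 0" --pt "0 0 0 0 0" --pt "0 0 0 0 0" --pt "0 0 0 0 0" --pt "0 0 0 0 0" --pt "0 0 0 0 0" --clamp_n 20

```text
clock: 6.25
position: [0.5826, -0.2551, 0.2384]
ee_rot: [-2.027, -2.397, 0.003]
force: [-5.6, -0.4, -3.6]
width: 0.101
gripper_force: 20.0
```

>>> creep_tool --pt "0 -0.11 -0.168 0 0" --pt "0 -0.126 -0.156 0 0" --pt "0 -0.142 -0.142 0 0" --pt "0 -0.154 -0.128 0 0" --pt "0 -0.166 -0.114 0 0"

```text
clock: 6.75
position: [0.5471, -0.2617, 0.2736]
ee_rot: [-2.028, -2.396, 0.005]
force: [-5.0, -5.5, -15.6]
width: 0.102
gripper_force: 19.9
```

>>> creep_tool --pt "0 -0.176 -0.094 0 0" --pt "0 -0.186 -0.076 0 0" --pt "0 -0.192 -0.058 0 0" --pt "0 -0.196 -0.038 0 0" --pt "0 -0.2 -0.018 0 0"

```text
clock: 7.25
position: [0.5013, -0.2703, 0.2878]
ee_rot: [2.03, 2.397, -0.003]
force: [3.3, -8.0, -21.1]
width: 0.1
gripper_force: 19.9
```

>>> creep_tool --pt "0 -0.2 0.002 0 0" --pt "0 -0.2 0.022 0 0" --pt "0 -0.196 0.04 0 0" --pt "0 -0.19 0.062 0 0" --clamp_n 10

```text
clock: 7.65
position: [0.465, -0.276, 0.2838]
ee_rot: [2.025, 2.395, 0.002]
force: [5.2, -4.6, -5.6]
width: 0.102
gripper_force: 9.9
```

>>> creep_tool --pt "0 -0.186 0.078 0 0" --pt "0 -0.174 0.098 0 0" --pt "0 -0.164 0.114 0 0" --pt "0 0 0 0 0"

```text
clock: 8.05
position: [0.4378, -0.2806, 0.2686]
ee_rot: [2.028, 2.395, -0.001]
force: [2.0, -6.1, -3.1]
width: 0.105
gripper_force: 9.9
```

Run:
```python
from h import *
st();p=shot("scene");cv2.imwrite("pics/s2.png",cv2.resize(p["image"][120:240,260:420],(800,600)))
```

```text
t 8.05 pos [ 0.4378 -0.2806  0.2686] 
 [[-0.165  0.986  0.002]
 [ 0.986  0.165 -0.002]
 [-0.003  0.002 -1.   ]] q [ 0.83  0.33 -0.47  1.83  0.17  1.02  0.46] w 0.10501777670934269 F [ 2.  -6.1 -3.1]
```

View pics/s2.png

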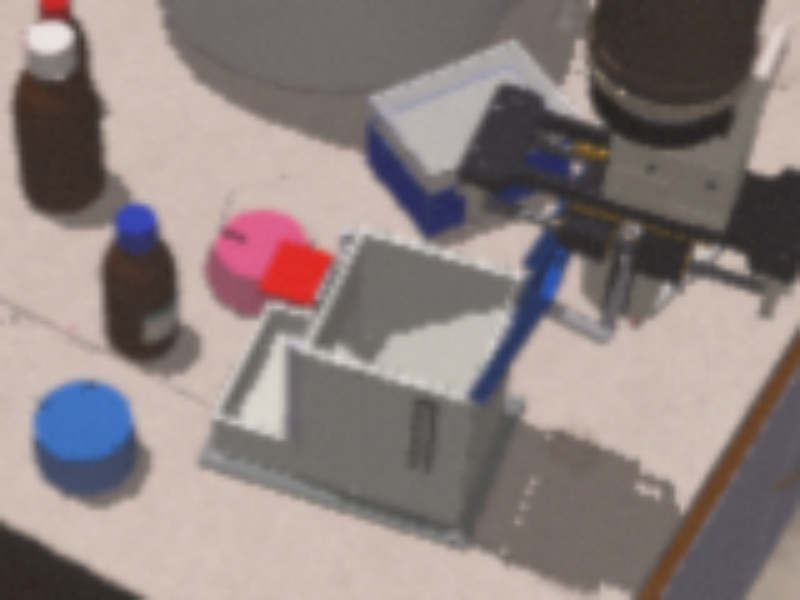

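The lid stands wide open, with its bar held near pixel (620,270). I'll open the fingers slightly, rise, and go to the gate tab.

Converted, 0.04 m is 0.8, -0.03 m is -0.6.

>>> creep_tool --pt "0 0 0 0 0.2" --pt "0 0 0 0 0.2" --pt "0 0 0 0 0.2" --pt "0 0 -0.4 0 0.2" --pt "0 0 -0.6 0 0.2" --pt "0 0 -0.6 0 0" --pt "0 0 -0.6 0 0" --pt "0 0.8 0 0 0" --pt "0 0.8 0 0 0" --pt "0 0.8 0 0 0"

```text
clock: 9.1
position: [0.5577, -0.259, 0.3786]
ee_rot: [2.029, 2.398, 0.001]
force: [1.0, -0.6, 0.0]
width: 0.003
gripper_force: 0.0
```

>>> creep_tool --pt "0 0.8 0 0 0" --pt "0 0.72 0 0 0" --pt "0 0 0 0 0"

```text
clock: 9.4
position: [0.635, -0.2435, 0.3762]
ee_rot: [-2.021, -2.402, -0.004]
force: [-0.4, 0.2, -0.1]
width: 0.004
gripper_force: 0.0
```

Run:
```python
from geo import *
p,M=st()
for n in("top","scene"):
    q=shot(n);print(find(q,"gate_tab"),find(q,"lid"))
T=pose(.5544,-.2602,3.3122)
print("tab top rel tool",(ap(T,[-.078,0,.1045+.0374])-p)@M,"shut",(ap(T,[-.078,0,.1045])-p)@M)
```

```text
t 9.4 pos [ 0.635  -0.2435  0.3762] 
 [[-0.171  0.985  0.   ]
 [ 0.985  0.171  0.004]
 [ 0.004  0.001 -1.   ]] q [ 0.57  0.53 -0.48  1.26  0.23  1.41  0.28] w 0.003678887543942689 F [-0.4  0.2 -0.1]
[] [(0.51, [0.6216, -0.1907, 0.0119])]
[(0.68, [0.6305, -0.2414, 0.1514]), (0.45, [0.5383, 0.2126, 0.0388]), (0.21, [0.5656, 0.2207, 0.04])] []
tab top rel tool [[-0.0036614  -0.00440368  0.23432147]] shut [[-0.00379547 -0.00442853  0.27172123]]
```

>>> creep_tool --pt "-0.08 0.02 0.8 0 0" --pt "0 0 0.8 0 0" --pt "0 0 0.8 0 0" --pt "0 0 0.6 0 0" --pt "0 0 0.3 0 0" --pt "0 0 0.2 0 0" --pt "0 0 0.2 0 0"

```text
clock: 10.4
position: [0.6334, -0.2511, 0.1941]
ee_rot: [2.028, 2.397, 0.001]
force: [-0.7, -0.6, 2.5]
width: 0.01
gripper_force: 1.0
```

>>> creep_tool --pt "0 0 0.2 0 0" --pt "0 0 0.12 0 0" --pt "0 0 0.08 0 0"

```text
clock: 10.7
position: [0.6334, -0.2509, 0.1732]
ee_rot: [2.028, 2.398, 0.001]
force: [-0.4, -0.1, 1.6]
width: 0.002
gripper_force: 0.9
```

Converted, 0.002 m is 0.04.

>>> creep_tool --pt "0 0 0.04 0 0" --pt "0 0 0.04 0 0"

```text
clock: 10.9
position: [0.6335, -0.2508, 0.1702]
ee_rot: [2.028, 2.398, 0.001]
force: [-5.3, 0.4, 20.5]
width: 0.007
gripper_force: 10.4
```

>>> creep_tool --pt "0 0 0.04 0 0" --pt "0 0 0 0 0"

```text
clock: 11.1
position: [0.6335, -0.2507, 0.1701]
ee_rot: [2.027, 2.397, 0.0]
force: [-7.2, 1.5, 22.3]
width: 0.005
gripper_force: 10.7
```

Converted, -0.04 m is -0.8, -0.03 m is -0.6, 0.145 rad is 2.9.

>>> creep_tool --pt "0 0 -0.8 0 0" --pt "0 0 -0.8 0 0.2" --pt "0 0 -0.8 0 0.5" --pt "0 0 -0.6 2.8 0.5" --pt "0 0 0 2.9 0.5" --pt "0 0 0 2.9 0.5" --pt "0 0 0 2.9 0.5" --pt "0 0 0 2.9 0.5" --pt "0 0 0 2.9 0.5" --pt "0 0 0 2.9 0.5"

```text
clock: 12.1
position: [0.6329, -0.2502, 0.317]
ee_rot: [-2.939, -1.11, 0.0]
force: [0.4, -0.4, 1.1]
width: 0.496
gripper_force: 0.0
```

>>> creep_tool --pt "0 0 0 2.9 0.5" --pt "0 0 0 2.9 0.5" --pt "0 0 0 2.9 0.5" --pt "0 0 0 1.4 0.5"

```text
clock: 12.5
position: [0.6329, -0.2501, 0.317]
ee_rot: [-3.123, -0.341, 0.0]
force: [0.2, -0.9, -0.0]
width: 0.501
gripper_force: 0.0
```

>>> creep_tool --pt "0.16 -0.9 0 0 0.5" --pt "0.16 -0.9 0 0 0.5" --pt "0.16 -0.9 0 0 0.5" --pt "0.16 -0.9 0 0 0.5" --pt "0.16 -0.9 0 0 0.5" --pt "0.16 -0.9 0 0 0.5" --pt "0.16 -0.9 0 0 0.5" --pt "0.16 -0.9 0 0 0.5" --pt "0.16 -0.9 0 0 0.5" --pt "0.12 -1 0 0 0.5"

```text
clock: 13.5
position: [0.6083, 0.2114, 0.3171]
ee_rot: [3.122, 0.348, 0.0]
force: [0.8, 0.1, 0.5]
width: 0.501
gripper_force: 0.0
```

>>> creep_tool --pt "0 0 0.4 0 0.5" --pt "0 0 0 0 0.5"

```text
clock: 13.7
position: [0.6067, 0.2119, 0.2947]
ee_rot: [3.121, 0.355, -0.007]
force: [-0.4, -1.7, -0.1]
width: 0.495
gripper_force: 0.0
```

Run:
```python
from h import *
st();p=shot("wrist");cv2.imwrite("pics/w3.png",p["image"]);print(find(p,"tray_grip"),find(p,"tray"),find(p,"tray_lip"))
s=shot("scene");print(find(s,"gate_tab"),find(s,"lid"),find(s,"tray_grip"))
im=cv2.resize(s["image"][130:230,280:400],(600,500));cv2.imwrite("pics/s3.png",im)
```

```text
t 13.7 pos [0.6067 0.2119 0.2947] 
 [[ 0.974  0.225 -0.004]
 [ 0.225 -0.974 -0.001]
 [-0.004  0.    -1.   ]] q [-0.26  0.48 -0.24  1.5   0.12  1.18 -1.86] w 0.49480047371901154 F [-0.4 -1.7 -0.1]
[(0.8, [0.5571, 0.2055, 0.0177])] [(0.85, [0.5578, 0.2049, 0.0194]), (0.5, [0.5817, 0.1888, 0.0404])] [(0.72, [0.5561, 0.2089, 0.0192])]
[(0.53, [0.6343, -0.2441, 0.1051]), (0.53, [0.5391, 0.2098, 0.0391]), (0.26, [0.7377, -0.2262, 0.0264])] [(0.51, [0.4695, -0.2391, 0.2207])] []
```

View pics/w3.png

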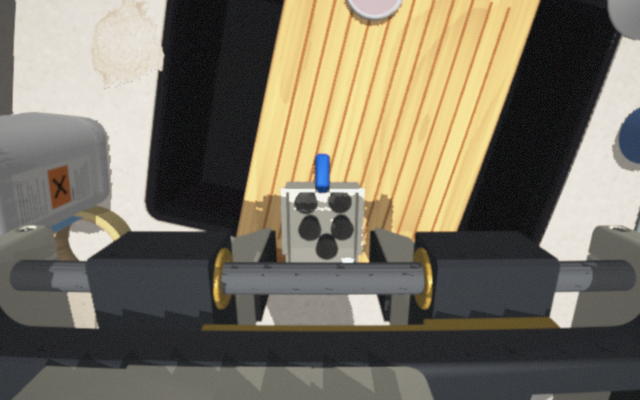

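The gate tab now reads z=0.105, so the gate is shut. In the wrist view the blue blade is at (322,157..190) and the back wall's corners are at about (282,187) and (363,186). I'll compare these with the model.

Run:
```python
from geo import *
p,M=st();w=shot("wrist")
T=lambda v:pose(*v,.012)
P=[[-.05,.04,.036],[-.05,-.04,.036],[-.079,0,.082]]
u=np.array([[363,186],[282,187],[322,155]])
v0=np.array([.5368,.1966,3.3653])
print(proj(w,ap(T(v0),P)))
r=least_squares(lambda v:np.r_[(proj(w,ap(T(v),P))-u).ravel(),(v-v0)*[200,200,50]],v0);print(r.x,r.fun[:6])
G=ap(T(r.x),[-.076,0,.073])[0];print("grip pt (8mm above nominal)",G,(G-p)@M-[0,0,.047])
```

```text
t 14.1 pos [0.609  0.2092 0.2977] 
 [[ 0.976  0.219  0.001]
 [ 0.219 -0.976  0.   ]
 [ 0.001  0.    -1.   ]] q [-0.26  0.48 -0.23  1.5   0.12  1.18 -1.86] w 0.49983485157221963 F [-0.4 -0.8  0.3]
[[357.31335517 196.48801572]
 [279.48679694 196.58557156]
 [317.6503199  178.50829228]]
[0.55205788 0.19562992 3.37034354] [-1.31819318 -3.61740144  1.01642895 -4.12961223  0.10789016  6.95550552]
grip pt (8mm above nominal) [0.62607811 0.21286376 0.085     ] [0.01730048 0.00018317 0.16570446]
```

Run:
```python
from geo import *
p,M=st();w=shot("wrist");im=w["image"].astype(int)
b=(im[...,0]-im[...,2]>60)&(im[...,0]>90);b[:,:250]=0;b[:,400:]=0;b[230:]=0
ys,xs=np.nonzero(b);print("blade",xs.min(),xs.max(),ys.min(),ys.max())
g=im.min(2);
for row in (195,):print([ (c,g[row,c]) for c in range(270,290,2)],[ (c,g[row,c]) for c in range(352,374,2)])
for c in(300,345):print([(r_,g[r_,c]) for r_ in range(170,210,2)])
u=np.array([[xs[ys<=ys.min()+2].mean(),ys.min()]])
T=lambda v:pose(*v,.012)
v0=np.array([.5368,.1966,3.3653])
P=[[-.05,.04,.036],[-.05,-.04,.036],[-.093,0,.077]]
print(u,proj(w,ap(T(v0),P)))
```

```text
t 14.15 pos [0.6089 0.2094 0.2976] 
 [[ 0.976  0.22   0.001]
 [ 0.22  -0.976  0.   ]
 [ 0.001  0.    -1.   ]] q [-0.26  0.48 -0.23  1.5   0.12  1.18 -1.86] w 0.500681560610024 F [0.4 0.4 0.4]
blade 313 325 157 193
[(270, np.int64(84)), (272, np.int64(133)), (274, np.int64(141)), (276, np.int64(124)), (278, np.int64(208)), (280, np.int64(239)), (282, np.int64(235)), (284, np.int64(146)), (286, np.int64(155)), (288, np.int64(230))] [(352, np.int64(217)), (354, np.int64(123)), (356, np.int64(224)), (358, np.int64(238)), (360, np.int64(232)), (362, np.int64(151)), (364, np.int64(132)), (366, np.int64(138)), (368, np.int64(143)), (370, np.int64(139)), (372, np.int64(97))]
[(170, np.int64(149)), (172, np.int64(152)), (174, np.int64(151)), (176, np.int64(153)), (178, np.int64(154)), (180, np.int64(152)), (182, np.int64(152)), (184, np.int64(145)), (186, np.int64(143)), (188, np.int64(141)), (190, np.int64(168)), (192, np.int64(238)), (194, np.int64(153)), (196, np.int64(90)), (198, np.int64(86)), (200, np.int64(82)), (202, np.int64(86)), (204, np.int64(63)), (206, np.int64(52)), (208, np.int64(51))]
[(170, np.int64(81)), (172, np.int64(86)), (174, np.int64(105)), (176, np.int64(118)), (178, np.int64(127)), (180, np.int64(142)), (182, np.int64(147)), (184, np.int64(143)), (186, np.int64(141)), (188, np.int64(139)), (190, np.int64(164)), (192, np.int64(240)), (194, np.int64(216)), (196, np.int64(135)), (198, np.int64(60)), (200, np.int64(45)), (202, np.int64(53)), (204, np.int64(54)), (206, np.int64(54)), (208, np.int64(53))]
[[318.5 157. ]] [[357.50390588 196.4570389 ]
 [279.64674993 196.5344221 ]
 [317.86610778 161.6981938 ]]
```

Converted, -0.002 m is -0.04, 0.04 m is 0.8.

>>> creep_tool --pt "0.12 -0.04 0.8 0 0.5" --pt "0 0 0.8 0 0.5" --pt "0 0 0.8 0 0.5" --pt "0 0 0.72 0 0.5" --pt "0 0 0.2 0 0.5" --pt "0 0 0 0 0.1" --pt "0 0 0 0 0.1" --pt "0 0 0 0 0.1" --pt "0 0 0 0 0.1" --pt "0 0 0 0 0.1" --clamp_n 50

```text
clock: 15.2
position: [0.6145, 0.2135, 0.1323]
ee_rot: [-3.122, -0.349, -0.003]
force: [-0.2, 0.9, 5.4]
width: 0.132
gripper_force: 49.9
```

>>> creep_tool --pt "0 0 0 0 0" --pt "0 0 0 0 0" --pt "0 0 0 0 0" --pt "0 0 0 0 0"

```text
clock: 15.6
position: [0.6146, 0.2136, 0.1323]
ee_rot: [-3.122, -0.349, -0.003]
force: [-1.0, -0.8, 7.3]
width: 0.13
gripper_force: 50.0
```

>>> creep_tool --pt "0 0 -0.2 0 0" --pt "0 0 -0.4 0 0" --pt "0 0 -0.4 0 0" --pt "0 0 0 0 0"

```text
clock: 16.0
position: [0.6153, 0.214, 0.1842]
ee_rot: [-3.121, -0.349, -0.007]
force: [0.6, -0.0, -0.5]
width: 0.128
gripper_force: 50.0
```

Run:
```python
from h import *
st();s=shot("scene");cv2.imwrite("pics/s4.png",cv2.resize(s["image"][240:370,190:350],(640,520)))
```

```text
t 16.0 pos [0.6153 0.214  0.1842] 
 [[ 0.975  0.221  0.004]
 [ 0.221 -0.975  0.002]
 [ 0.005 -0.001 -1.   ]] q [-0.27  0.59 -0.22  1.61  0.15  0.95 -1.89] w 0.1280996094383778 F [ 0.6 -0.  -0.5]
```

View pics/s4.png

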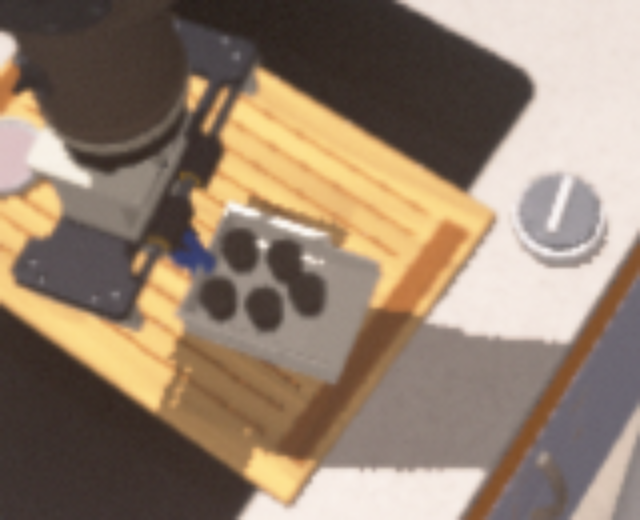

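Add to geo.py:
```python
def traypts(p,M,ph,P,dz=.073,dx=-.076):
    # tray held: tray x = -tool x, tray y = +-tool y ; pitched lip-down by ph about grasp point
    g=np.array(p)+M@[0,0,.047]; X=-M[:,0]*np.cos(ph)-np.array([0,0,1])*np.sin(ph)
    Z=-M[:,0]*np.sin(ph)+np.array([0,0,1])*np.cos(ph);Y=np.cross(Z,X)
    return g+(np.atleast_2d(P)-[dx,0,dz])@np.array([X,Y,Z])
```

Run:
```python
from geo import *
p,M=st();s=shot("scene")
P=[[-.05,-.04,.036],[-.05,.04,.036],[.058,.04,.028],[.058,-.04,.028]]
u=np.array([[235,317.5],[247,292],[285,307],[274.2,335.5]])
for d in(0,10,20,30):print(d,np.round(proj(s,traypts(p,M,np.radians(d),P))-u,1).tolist())
```

```text
t 16.05 pos [0.6146 0.2136 0.1825] 
 [[ 0.975  0.221  0.003]
 [ 0.221 -0.975  0.001]
 [ 0.003 -0.    -1.   ]] q [-0.27  0.59 -0.22  1.62  0.15  0.95 -1.89] w 0.12745611816454505 F [ 0.1 -0.5 -2.4]
0 [[-0.5, 0.3], [0.4, -1.2], [0.5, -2.0], [-0.3, -2.7]]
10 [[-2.7, 0.0], [-1.8, -1.3], [-2.6, 0.3], [-3.3, -0.8]]
20 [[-5.1, -0.5], [-4.2, -1.7], [-6.8, 1.7], [-7.5, 0.2]]
30 [[-7.7, -1.3], [-6.8, -2.4], [-12.2, 2.3], [-12.8, 0.4]]
```

The fit says the tray is still level, with all five stoppers aboard. Only yaw can be commanded, so I'll carry it to the hopper and then tip it about the pads.

Careful with the scale: shifts go in shares of 50 mm and turns go in units of 0.05 rad. That gives: 0.03 m is 0.6, -0.02 m is -0.4, 0.03 rad is 0.6.

>>> creep_tool --pt "0 0 -0.2 0 0" --pt "0 0 -0.4 0 0" --pt "0 0 -0.5 0 0" --pt "0 0 -0.5 0 0" --pt "0 0 -0.4 0 0" --pt "0 0 -0.26 0.6 0" --pt "0 0 0 0.5 0" --pt "-0.02 0.2 0 0 0" --pt "-0.04 0.4 0 0 0" --pt "-0.06 0.6 0 0 0"

```text
clock: 17.1
position: [0.6171, 0.1535, 0.2921]
ee_rot: [-3.13, -0.268, 0.004]
force: [0.2, -0.6, -0.9]
width: 0.124
gripper_force: 50.0
```

>>> creep_tool --pt "-0.06 0.6 0 0 0" --pt "-0.07 0.6 0 0 0" --pt "-0.07 0.6 0 0 0" --pt "-0.07 0.6 0 0 0" --pt "-0.07 0.6 0 0 0" --pt "-0.07 0.6 0 0 0" --pt "-0.07 0.6 0 0 0" --pt "-0.07 0.6 0 0 0" --pt "-0.07 0.6 0 0 0" --pt "-0.07 0.6 0 0 0"

```text
clock: 18.1
position: [0.633, -0.1506, 0.2922]
ee_rot: [-3.13, -0.262, 0.005]
force: [0.1, 0.7, -1.7]
width: 0.131
gripper_force: 50.0
```

>>> creep_tool --pt "-0.07 0.6 0 0 0" --pt "-0.06 0.6 0 0 0" --pt "-0.04 0.48 0 0 0" --pt "-0.02 0.24 0 0 0" --pt "0 0 0 0 0" --pt "0 0 0 0 0"

```text
clock: 18.7
position: [0.6407, -0.2433, 0.2933]
ee_rot: [-3.129, -0.264, 0.001]
force: [0.1, 0.5, -1.7]
width: 0.13
gripper_force: 50.0
```

Run:
```python
from geo import *
p,M=st();T=pose(.5544,-.2602,3.3122);Ti=np.linalg.inv(T)
print("grip in disp",ap(Ti,p+M@[0,0,.047]),"yaw err",np.degrees(np.arctan2(M[1,0],M[0,0]))-9.8)
for n in("scene","wrist"):
    q=shot(n);print(find(q,"stopper_a"),find(q,"tray"),find(q,"lid"))
```

```text
t 18.7 pos [ 0.6407 -0.2433  0.2933] 
 [[ 0.986  0.168 -0.001]
 [ 0.168 -0.986  0.001]
 [-0.001 -0.002 -1.   ]] q [ 0.36  0.54 -0.13  1.39  0.07  1.21 -1.17] w 0.1304100233853642 F [ 0.1  0.5 -1.7]
grip in disp [[-0.08784199 -0.00205852  0.24626156]] yaw err -0.14014629254551103
[(0.61, [0.5639, -0.2398, 0.2013]), (0.6, [0.5457, -0.2547, 0.2036]), (0.53, [0.6367, 0.1702, 0.0173]), (0.51, [0.592, -0.2296, 0.1987]), (0.43, [0.5736, -0.2685, 0.2049])] [(0.82, [0.5624, -0.2492, 0.191])] [(0.67, [0.4725, -0.2755, 0.2242])]
[(0.77, [0.576, -0.2467, 0.19])] [(0.89, [0.6513, -0.2455, 0.2504])] [(0.58, [0.6296, -0.2472, 0.1025])]
```

Create pitch.py:
```python
from geo import *
s=readout.observe();p=np.array(s["position"]);M=R.from_rotvec(s["ee_rot"]).as_matrix();g=p+M@[0,0,.047]
Ti=np.linalg.inv(pose(.5544,-.2602,3.3122))
q=shot("scene")
for b in find(q,"tray")[:2]:
    d=np.array(b[1])-g;a=-d@M[:,0];print(b,"phi",round(np.degrees(np.arctan2(-d[2],a))-35.,1),"r",round(np.hypot(a,d[2]),3))
print("stoppers (disp)",[(b[0],np.round(ap(Ti,b[1])[0],3).tolist()) for b in find(q,"stopper_a")])
print("grip disp",np.round(ap(Ti,g),4),"t",s["clock"],"F",np.round(s["force"],1),"tq",np.round(np.array(s["ft_torque"])@M,2),"w",round(s["width"],3))
```

```bash
python3 pitch.py
```

```text
(0.8, [0.5663, -0.2479, 0.1892]) phi 3.0 r 0.094
stoppers (disp) [(0.64, [-0.049, 0.013, 0.199]), (0.61, [-0.041, -0.022, 0.202]), (0.61, [-0.014, -0.017, 0.2]), (0.48, [0.008, -0.007, 0.204]), (0.37, [-0.015, 0.01, 0.204])]
grip disp [[-0.088  -0.0012  0.2472]] t 19.1 F [ 0.3 -1.6 -1. ] tq [0.04 0.16 0.03] w 0.128
```

>>> creep_tool --pt "0 0.04 0 0 0" --pt "0 0 0 0 0" --pt "0 0 0 0 0" --clamp_n 15

```text
clock: 19.55
position: [0.6411, -0.2468, 0.294]
ee_rot: [3.131, 0.263, -0.0]
force: [-0.6, -0.1, -2.3]
width: 0.127
gripper_force: 15.0
```

```bash
python3 pitch.py
```

```text
(0.94, [0.5637, -0.2521, 0.1918]) phi 0.6 r 0.095
stoppers (disp) [(0.38, [-0.042, -0.018, 0.201])]
grip disp [[-0.0877  0.0015  0.247 ]] t 19.55 F [-0.6 -0.1 -2.3] tq [0.   0.01 0.02] w 0.127
```

>>> creep_tool --pt "0 0 0 0 0" --pt "0 0 0 0 0" --pt "0 0 0 0 0" --clamp_n 8

```text
clock: 20.0
position: [0.6411, -0.2466, 0.294]
ee_rot: [3.13, 0.263, 0.0]
force: [-0.6, -0.0, -1.8]
width: 0.132
gripper_force: 8.0
```

```bash
python3 pitch.py
```

```text
(0.58, [0.5641, -0.2539, 0.1907]) phi 1.1 r 0.096
(0.27, [0.4761, -0.5446, 0.0324]) phi 10.3 r 0.302
stoppers (disp) [(0.64, [-0.011, -0.008, 0.188]), (0.63, [-0.045, 0.014, 0.199]), (0.61, [0.007, -0.001, 0.203]), (0.45, [-0.017, 0.013, 0.204]), (0.37, [-0.045, -0.02, 0.202])]
grip disp [[-0.0878  0.0013  0.247 ]] t 20.0 F [-0.6 -0.  -1.8] tq [0.01 0.15 0.06] w 0.132
```

>>> creep_tool --pt "0 0 0 0 0" --pt "0 0 0 0 0" --clamp_n 5

```text
clock: 20.35
position: [0.6411, -0.2466, 0.294]
ee_rot: [3.13, 0.263, -0.0]
force: [-0.1, 0.2, -2.0]
width: 0.133
gripper_force: 5.0
```

```bash
python3 pitch.py
```

```text
(0.55, [0.5875, -0.2474, 0.1585]) phi 24.1 r 0.103
stoppers (disp) [(0.5, [-0.068, 0.019, 0.182]), (0.5, [0.082, -0.0, 0.22]), (0.49, [-0.083, -0.01, 0.103]), (0.48, [-0.065, -0.02, 0.186]), (0.45, [0.078, -0.308, 0.026])]
grip disp [[-0.0877  0.0013  0.247 ]] t 20.35 F [-0.1  0.2 -2. ] tq [-0.01  0.07  0.01] w 0.133
```

>>> creep_tool --pt "0 0 0 0 0" --pt "0 0 0 0 0" --clamp_n 3.5

```text
clock: 20.7
position: [0.6411, -0.2466, 0.294]
ee_rot: [-3.131, -0.263, 0.0]
force: [0.1, -0.4, -0.3]
width: 0.132
gripper_force: 3.5
```

```bash
python3 pitch.py
```

```text
(0.41, [0.72, -0.132, 0.0347]) phi 79.5 r 0.233
stoppers (disp) [(0.46, [-0.002, -0.004, 0.145]), (0.44, [-0.013, 0.017, 0.149]), (0.39, [-0.007, -0.021, 0.144]), (0.38, [-0.027, -0.017, 0.159])]
grip disp [[-0.0877  0.0013  0.247 ]] t 20.7 F [ 0.1 -0.4 -0.3] tq [ 0.02 -0.07  0.01] w 0.132
```

Run:
```python
from h import *
s=shot("scene");cv2.imwrite("pics/s5.png",cv2.resize(s["image"][110:230,270:430],(800,600)))
```

```bash
python3 pitch.py
```

```text
(0.93, [0.6155, -0.2519, 0.1581]) phi 38.6 r 0.093
(0.3, [0.5638, -0.2762, 0.1466]) phi 16.1 r 0.129
stoppers (disp) []
grip disp [[-0.0878  0.0014  0.2471]] t 20.9 F [-0.4  0.1 -0.4] tq [ 0.02 -0.1  -0.02] w 0.133
```

View pics/s5.png

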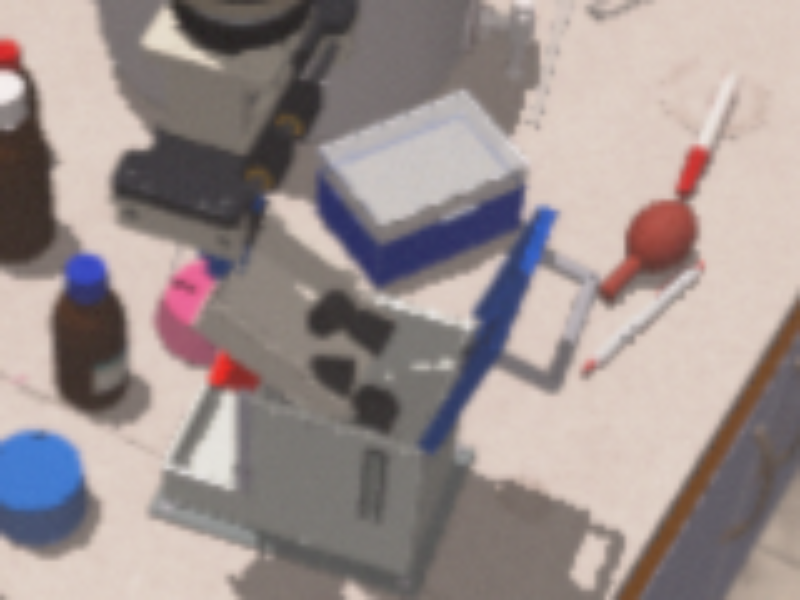

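The tray has tipped about 45° and the stoppers are sliding over its lip into the mouth, at about (350,370). I'll let the pour finish.

>>> creep_tool --pt "-0.1 0 0 0 0" --pt "-0.1 0 0 0 0" --pt "-0.1 0 0 0 0" --pt "0 0 0 0 0" --pt "0 0 0 0 0" --clamp_n 4

```text
clock: 21.55
position: [0.6262, -0.2493, 0.2942]
ee_rot: [3.13, 0.263, 0.0]
force: [1.0, 0.5, -1.6]
width: 0.128
gripper_force: 4.0
```

```bash
python3 pitch.py
```

Run:
```python
from h import *
s=shot("scene");t=shot("top");print(find(t,"stopper_a"))
cv2.imwrite("pics/s6.png",np.hstack([cv2.resize(s["image"][120:210,300:390],(400,400)),cv2.resize(t["image"][180:240,300:360],(400,400))]))
```

```text
stoppers (disp) [(0.49, [-0.046, -0.002, 0.159]), (0.4, [-0.019, 0.015, 0.152])]
grip disp [[-0.0726  0.0014  0.2472]] t 21.55 F [ 1.   0.5 -1.6] tq [0.04 0.03 0.04] w 0.128
[]
```

View pics/s6.png

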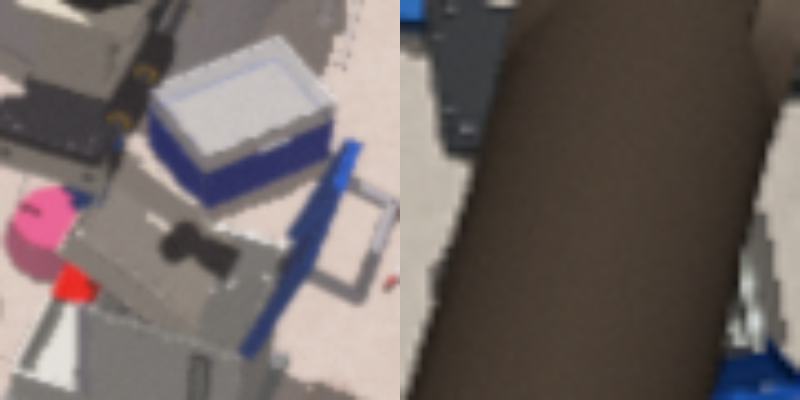

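About two stoppers remain on the tray, near (190,245) in the left half, with the tray at about 45°. I'll shake it along the lip direction.

Converted, -0.02 m is -0.4, 0.015 m is 0.3.

>>> creep_tool --pt "-0.4 0 0 0 0" --pt "-0.4 0 0 0 0" --pt "0 0 0 0 0" --pt "0.3 0 0 0 0" --pt "0.3 0 0 0 0" --pt "-0.5 0 0 0 0" --pt "0 0 0 0 0" --pt "0 0 0 0 0" --clamp_n 4

```text
clock: 22.65
position: [0.5921, -0.2551, 0.2942]
ee_rot: [3.13, 0.262, 0.001]
force: [0.1, 0.0, -1.6]
width: 0.127
gripper_force: 4.0
```

```bash
python3 pitch.py
```

Run:
```python
from h import *
w=shot("wrist");print(find(w,"stopper_a"))
```

```text
stoppers (disp) [(0.53, [0.02, 0.016, 0.111]), (0.38, [0.002, 0.01, 0.125]), (0.34, [0.076, -0.308, 0.026])]
grip disp [[-0.038   0.0014  0.2472]] t 22.65 F [ 0.1  0.  -1.6] tq [ 0.01 -0.03  0.03] w 0.127
[]
```

>>> creep_tool --pt "0 0 -0.16 0 0" --pt "-0.24 0 0 0 0" --pt "-0.26 0 0 0 0" --pt "-0.26 0 -0.12 0 0" --pt "-0.26 0 -0.08 0 0" --pt "-0.26 0 -0.06 0 0" --pt "-0.28 0 -0.04 0 0" --pt "0 0 0 0 0" --clamp_n 6

```text
clock: 23.7
position: [0.5129, -0.269, 0.3177]
ee_rot: [3.13, 0.26, -0.0]
force: [0.2, 0.4, -1.5]
width: 0.133
gripper_force: 6.0
```

```bash
python3 pitch.py
```

```text
(0.58, [0.5447, -0.2273, 0.1723]) phi 76.3 r 0.106
stoppers (disp) [(0.54, [0.002, -0.036, 0.173]), (0.4, [0.033, -0.0, 0.128])]
grip disp [[0.0424 0.0017 0.2707]] t 23.7 F [ 0.2  0.4 -1.5] tq [ 0.02 -0.    0.02] w 0.133
```

>>> creep_tool --pt "0.3 0 0 0 0" --pt "0.4 0 0 0 0" --pt "0 0 0 0 0" --pt "0 0 0 0 0"

```text
clock: 24.25
position: [0.5505, -0.2614, 0.3163]
ee_rot: [-3.13, -0.266, 0.001]
force: [-0.6, -0.6, -1.2]
width: 0.129
gripper_force: 6.0
```

```bash
python3 pitch.py
```

```text
(0.81, [0.5827, -0.2227, 0.1653]) phi 75.2 r 0.111
(0.65, [0.5582, -0.2591, 0.0917]) phi 57.6 r 0.178
stoppers (disp) [(0.41, [-0.007, 0.002, 0.089])]
grip disp [[0.004  0.0005 0.2693]] t 24.25 F [-0.6 -0.6 -1.2] tq [ 0.02 -0.01  0.03] w 0.129
```

Converted, -0.03 m is -0.6, -0.02 m is -0.4.

>>> creep_tool --pt "-0.4 0 0 0 0" --pt "0.3 0 0 0 0" --pt "0 0 -0.6 0 0" --pt "0 0 -0.6 0 0" --pt "0 0 0 0 0" --pt "0 0 0 0 0" --clamp_n 15

```text
clock: 25.0
position: [0.5444, -0.2633, 0.3776]
ee_rot: [3.13, 0.262, 0.002]
force: [-0.8, -0.2, -1.8]
width: 0.124
gripper_force: 15.0
```

```bash
python3 pitch.py
```

Run:
```python
from h import *
s=shot("scene");t=shot("top");w=shot("wrist")
for q in(s,t,w):print(find(q,"stopper_a"))
cv2.imwrite("pics/s7.png",np.hstack([cv2.resize(s["image"][110:210,290:390],(400,400)),cv2.resize(w["image"],(400,250))[np.r_[0:250,[0]*150]]]))
```

```text
(0.63, [0.5729, -0.2285, 0.2297]) phi 73.5 r 0.106
(0.4, [0.6372, 0.1727, 0.0147]) phi 82.4 r 0.356
stoppers (disp) [(0.62, [-0.007, -0.002, 0.088]), (0.59, [-0.047, 0.017, 0.067])]
grip disp [[0.0104 0.0014 0.3306]] t 25.0 F [-0.8 -0.2 -1.8] tq [0.04 0.01 0.01] w 0.124
[(0.63, [0.5602, -0.2576, 0.0876])]
[]
[(0.74, [0.6006, -0.2486, 0.0555]), (0.7, [0.5924, -0.2205, 0.0637]), (0.54, [0.7015, -0.1508, 0.0457])]
```

At least two stoppers show inside the hopper, and the tray hangs at about 73°. I'll drag its underside over the front rim to swing the lip back up before placing it.

Converted, 0.02 m is 0.4, 0.015 m is 0.3.

>>> creep_tool --pt "0 0 0.4 0 0" --pt "0 0 0.4 0 0" --pt "0 0 0.28 0 0" --pt "0.3 0 0 0 0" --pt "0.24 0 0 0 0" --pt "0.24 0 0 0 0" --pt "0.24 0 0 0 0" --clamp_n 8

```text
clock: 26.15
position: [0.5959, -0.2543, 0.3234]
ee_rot: [3.13, 0.263, 0.001]
force: [0.5, -0.2, -0.4]
width: 0.13
gripper_force: 8.0
```

```bash
python3 pitch.py
```

```text
(0.57, [0.6056, -0.2425, 0.1694]) phi 61.1 r 0.108
stoppers (disp) [(0.72, [-0.307, -0.423, 0.026])]
grip disp [[-0.0419  0.0012  0.2764]] t 26.15 F [ 0.5 -0.2 -0.4] tq [ 0.05 -0.21  0.  ] w 0.13
```

>>> creep_tool --pt "0.24 0 0 0 0" --pt "0.24 0 0.02 0 0" --pt "0.24 0 0.04 0 0" --pt "0.24 0 0.04 0 0" --pt "0.24 0 0.04 0 0" --pt "0 0 0 0 0"

```text
clock: 26.9
position: [0.6555, -0.2432, 0.3149]
ee_rot: [-3.129, -0.266, 0.0]
force: [0.4, 0.2, -1.9]
width: 0.133
gripper_force: 8.0
```

```bash
python3 pitch.py
```

```text
(0.9, [0.6308, -0.2526, 0.1681]) phi 40.4 r 0.103
stoppers (disp) [(0.41, [-0.007, -0.003, 0.091])]
grip disp [[-0.1025  0.0004  0.2679]] t 26.9 F [ 0.4  0.2 -1.9] tq [-0.03  0.07 -0.02] w 0.133
```

Converted, -0.03 m is -0.6, -0.02 m is -0.4.

>>> creep_tool --pt "0.22 0 0.1 0 0" --pt "0.22 0 0.1 0 0" --pt "0.2 0 0.12 0 0" --pt "0 0 0 0 0" --pt "0 0 -0.4 0 0" --pt "0 0 -0.6 0 0" --pt "0 0 -0.2 0 0" --pt "0 0 0 0 0" --clamp_n 12

```text
clock: 27.85
position: [0.6862, -0.2392, 0.3618]
ee_rot: [3.129, 0.263, 0.005]
force: [1.0, -0.6, -0.5]
width: 0.13
gripper_force: 12.0
```

```bash
python3 pitch.py
```

Run:
```python
from h import *
for n in("wrist","top","scene"):
    q=shot(n);print(n,find(q,"stopper_a"),find(q,"gate_tab"),find(q,"tray"));cv2.imwrite(f"pics/v_{n}.png",q["image"])
```

```text
(0.86, [0.6439, -0.256, 0.227]) phi 27.9 r 0.099
(0.33, [0.4733, -0.2732, 0.2209]) phi -11.5 r 0.236
stoppers (disp) [(0.39, [-0.043, 0.016, 0.066])]
grip disp [[-0.1336  0.0018  0.3148]] t 27.85 F [ 1.  -0.6 -0.5] tq [ 0.03  0.04 -0.  ] w 0.13
wrist [] [] [(0.64, [0.687, -0.2423, 0.2503])]
top [] [] []
scene [(0.37, [0.6018, -0.2697, 0.0645])] [(0.28, [0.4251, 0.03, 0.0249])] [(0.83, [0.6408, -0.2495, 0.224])]
```

Converted, -0.04 m is -0.8, -0.02 m is -0.4.

>>> creep_tool --pt "-0.02 -0.4 0 0 0" --pt "-0.04 -0.8 0 0 0" --pt "-0.04 -0.8 0 0 0" --pt "-0.04 -0.8 0 0 0" --pt "-0.04 -0.8 0 0 0" --pt "-0.04 -0.8 0 0 0" --pt "-0.04 -0.8 0 0 0" --pt "-0.04 -0.8 0 0 0" --pt "-0.02 -0.8 0 0 0" --pt "-0.02 -0.8 0 0 0" --clamp_n 12

```text
clock: 29.6
position: [0.6048, 0.1342, 0.3604]
ee_rot: [3.131, 0.263, 0.001]
force: [0.6, 0.1, -0.9]
width: 0.132
gripper_force: 12.0
```

>>> creep_tool --pt "-0.02 -0.8 0 0 0" --pt "0 -0.4 0 0 0" --pt "0 -0.18 0 0 0" --pt "0 0 0.8 0 0" --pt "0 0 0.8 0 0" --pt "0 0 0.8 0 0" --pt "0 0 0.8 0 0" --pt "0 0 0 0 0"

```text
clock: 30.4
position: [0.5905, 0.1976, 0.1948]
ee_rot: [3.127, 0.26, -0.014]
force: [-0.4, -1.0, -1.8]
width: 0.129
gripper_force: 12.0
```

```bash
python3 pitch.py
```

```text
(0.57, [0.5418, 0.1856, 0.0518]) phi 28.1 r 0.108
stoppers (disp) [(0.47, [0.009, -0.051, 0.061])]
grip disp [[-0.1129 -0.4449  0.1478]] t 30.4 F [-0.4 -1.  -1.8] tq [-0.04 -0.07 -0.05] w 0.129
```

Converted, 0.01 m is 0.2, 0.008 m is 0.16.

>>> creep_tool --pt "0 0 0.2 0 0" --pt "0 0 0.2 0 0" --pt "0 0 0.16 0 0" --pt "0.14 0 0.16 0 0" --pt "0.16 0 0.16 0 0" --pt "0.16 0 0.16 0 0" --pt "0.16 0 0.16 0 0" --pt "0.16 0 0.16 0 0" --pt "0 0 0 0 0" --clamp_n 5

```text
clock: 31.45
position: [0.6324, 0.2071, 0.1309]
ee_rot: [-3.131, -0.262, -0.0]
force: [-0.1, -0.0, -1.3]
width: 0.129
gripper_force: 5.0
```

```bash
python3 pitch.py
```

```text
(0.66, [0.5581, 0.1922, 0.0215]) phi 4.5 r 0.098
stoppers (disp) [(0.46, [-0.005, -0.005, 0.089])]
grip disp [[-0.1563 -0.4473  0.0839]] t 31.45 F [-0.1 -0.  -1.3] tq [0.08 0.06 0.05] w 0.129
```

>>> creep_tool --pt "0 0 0.04 0 0" --pt "0 0 0 0 0"

```text
clock: 31.8
position: [0.6313, 0.2072, 0.1304]
ee_rot: [-3.13, -0.263, -0.001]
force: [0.6, 0.1, 0.3]
width: 0.133
gripper_force: 5.0
```

>>> creep_tool --pt "0 0 0.06 0 0" --pt "0 0 0 0 0"

```text
clock: 32.0
position: [0.6322, 0.2073, 0.1278]
ee_rot: [-3.13, -0.263, -0.004]
force: [2.2, 0.2, 3.9]
width: 0.129
gripper_force: 5.0
```

```bash
python3 pitch.py
```

```text
(0.7, [0.4262, 0.0328, 0.0228]) phi -21.0 r 0.24
(0.68, [0.5558, 0.1923, 0.0261]) phi 0.0 r 0.095
stoppers (disp) [(0.57, [-0.004, -0.002, 0.088])]
grip disp [[-0.1562 -0.4476  0.0808]] t 32.0 F [2.2 0.2 3.9] tq [-0.03  0.5  -0.07] w 0.129
```

Converted, -0.04 m is -0.8, -0.03 m is -0.6.

>>> creep_tool --pt "0 0 0 0 0.4" --pt "0 0 0 0 0.4" --pt "0 0 0 0 0.4" --pt "0 0 0 0 0.4" --pt "0 0 0 0 0.4" --pt "0 0 -0.4 0 0.4" --pt "0 0 -0.6 0 0.4" --pt "0 0 -0.8 0 0" --pt "0 0 -0.8 0 0" --pt "0 0 -0.8 0 0" --clamp_n 20

```text
clock: 33.15
position: [0.6309, 0.207, 0.2986]
ee_rot: [3.13, 0.263, -0.0]
force: [0.7, -0.6, -0.5]
width: 0.192
gripper_force: 0.0
```

>>> creep_tool --pt "0 0 -0.8 0 0" --pt "-0.5 0.74 0 0 0" --pt "-0.5 0.74 0 0 0" --pt "-0.5 0.74 0 0 0" --pt "-0.5 0.74 0 0 0" --pt "-0.5 0.74 0 0 0" --pt "-0.5 0.74 0 0 0" --pt "-0.5 0.74 0 0 0"

```text
clock: 33.95
position: [0.5008, -0.079, 0.3371]
ee_rot: [3.13, 0.263, 0.0]
force: [0.8, 0.5, 0.5]
width: 0.002
gripper_force: 0.0
```

Run:
```python
from geo import *
p,M=st();t=shot("top");s=shot("scene")
for q in(t,s):print(find(q,"tray"),find(q,"stopper_a"),find(q,"lid"))
cv2.imwrite("pics/fin.png",np.hstack([cv2.resize(s["image"][280:355,210:310],(400,300)),cv2.resize(t["image"][190:250,170:250],(400,300))]))
cv2.imwrite("pics/fin2.png",np.vstack([cv2.imread("pics/fin.png"),np.hstack([cv2.resize(s["image"][145:220,290:390],(400,300)),cv2.resize(t["image"][180:240,290:370],(400,300))])]))
```

```text
t 33.95 pos [ 0.5008 -0.079   0.3371] 
 [[ 0.986  0.167  0.   ]
 [ 0.167 -0.986 -0.   ]
 [ 0.     0.    -1.   ]] q [ 0.19  0.22 -0.17  1.78  0.04  1.15 -1.39] w 0.0024084241550647793 F [0.8 0.5 0.5]
[(0.88, [0.5511, 0.2023, 0.0128]), (0.68, [0.4733, -0.2787, 0.223]), (0.58, [0.7046, -0.3359, 0.032])] [(0.57, [0.5988, -0.277, 0.061]), (0.43, [0.5805, -0.2476, 0.0705]), (0.43, [0.558, -0.2576, 0.0897]), (0.38, [0.5896, -0.2198, 0.0643])] [(0.63, [0.4714, -0.2778, 0.2217])]
[(0.67, [0.5549, 0.194, 0.0163]), (0.2, [0.7875, 0.2029, 0.0241])] [] [(0.76, [0.4748, -0.2707, 0.2203])]
```

View pics/fin2.png

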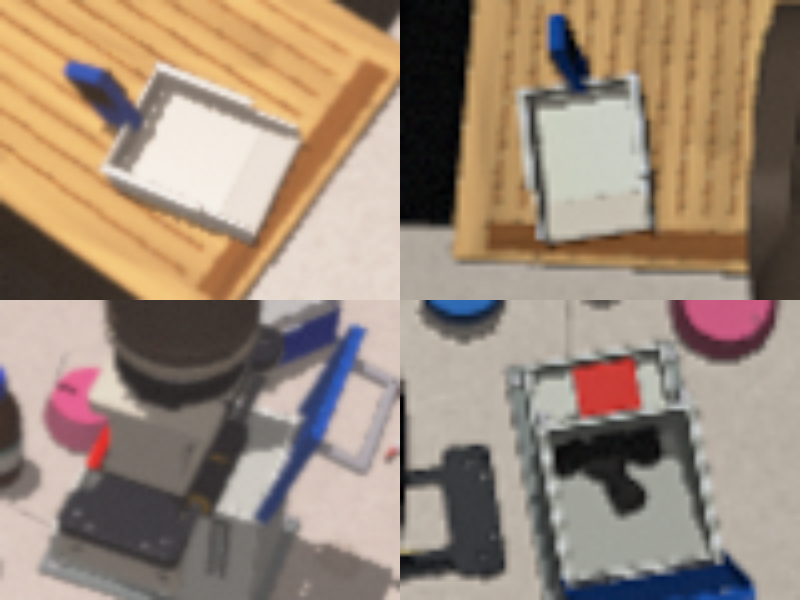

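The tray stands empty and upright on the board (top row). The stoppers lie in a cluster in the hopper near (610,460), the trough is empty, and the combined detections give five distinct positions. Next I'll close the lid.

Converted, 0.0376 m is 0.752, -0.0246 m is -0.492.

>>> creep_tool --pt "-0.492 0.752 0 0 0" --pt "-0.492 0.752 0 0 0" --pt "-0.492 0.752 0 0 0" --pt "-0.492 0.752 0 0 0" --pt "-0.492 0.752 0 0 0" --pt "0 0 0 0 0"

```text
clock: 34.95
position: [0.4095, -0.2885, 0.3369]
ee_rot: [3.129, 0.252, -0.002]
force: [0.8, 0.6, 0.1]
width: 0.005
gripper_force: 0.0
```

Run:
```python
from geo import *
p,M=st();H=np.array([.4982,-.2699,.142]);d=(p-H);print("front",d@M[:,0],"lateral",d@M[:,1],"tip z",p[2]-.066)
w=shot("wrist");s=shot("scene");print(find(w,"lid_handle"),find(s,"lid_handle"))
```

```text
t 34.95 pos [ 0.4095 -0.2885  0.3369] 
 [[ 0.987  0.16  -0.001]
 [ 0.16  -0.987 -0.002]
 [-0.002  0.002 -1.   ]] q [ 0.52  0.2  -0.01  1.8   0.01  1.14 -0.91] w 0.005433399146468601 F [0.8 0.6 0.1]
front -0.0908725052540215 lateral 0.004647040313800354 tip z 0.2709210703915864
[(0.73, [0.4733, -0.2774, 0.2226])] [(0.75, [0.4769, -0.2596, 0.2245]), (0.33, [0.5561, -0.2216, 0.0938])]
```

Converted, 0.012 m is 0.24, 0.025 m is 0.5.

>>> creep_tool --pt "0 0.08 0.5 0 0" --pt "0 0 0.5 0 0" --pt "0 0 0.22 0 0" --pt "0.24 0 0 0 0" --pt "0.24 0 0 0 0" --pt "0.24 0 0 0 0" --pt "0.24 0 0 0 0"

```text
clock: 35.85
position: [0.462, -0.279, 0.277]
ee_rot: [3.13, 0.264, 0.003]
force: [-0.9, 0.6, 0.8]
width: 0.002
gripper_force: 0.9
```

>>> creep_tool --pt "0.24 0 0 0 0" --pt "0.24 0 0 0 0" --pt "0.24 0 0 0 0" --pt "0.24 0 0 0 0"

```text
clock: 36.25
position: [0.5084, -0.271, 0.2758]
ee_rot: [-3.13, -0.263, 0.0]
force: [-0.8, -0.7, -0.9]
width: 0.006
gripper_force: 0.7
```

>>> creep_tool --pt "0.24 0 0 0 0" --pt "0.24 0 0 0 0" --pt "0.24 0 0 0 0" --pt "0.24 0 0 0 0" --pt "0 0 0 0 0"

```text
clock: 36.75
position: [0.5565, -0.2625, 0.2758]
ee_rot: [-3.13, -0.265, -0.001]
force: [0.3, 0.7, 0.6]
width: 0.005
gripper_force: 0.0
```

Run:
```python
from geo import *
p,M=st();H=np.array([.4982,-.2699,.142]);d=(p-H);print("front",d@M[:,0],"lateral",d@M[:,1],"tip z",p[2]-.066)
s=shot("scene");w=shot("wrist");t=shot("top");print([(find(q,"lid_handle"),find(q,"lid")) for q in (s,w,t)])
```

```text
t 36.75 pos [ 0.5565 -0.2625  0.2758] 
 [[ 0.986  0.168  0.001]
 [ 0.168 -0.986  0.   ]
 [ 0.001 -0.    -1.   ]] q [ 0.38  0.43 -0.04  1.62  0.02  1.09 -1.06] w 0.004942977488914646 F [0.3 0.7 0.6]
front 0.058841019619446606 lateral 0.002482300936059175 tip z 0.2098015387906899
[([(0.97, [0.5402, -0.2362, 0.162])], [(0.84, [0.5406, -0.2404, 0.159])]), ([(0.58, [0.5815, -0.256, 0.1803])], [(0.92, [0.586, -0.2556, 0.1793])]), ([(0.72, [0.4713, -0.5534, 0.0364])], [(0.3, [0.5513, 0.2013, 0.0155]), (0.2, [0.4716, -0.5486, 0.037])])]
```

Converted, -0.03 m is -0.6, 0.025 m is 0.5.

>>> creep_tool --pt "0 0 -0.6 0 0" --pt "0.24 0 -0.2 0 0" --pt "0.3 -0.05 0 0 0" --pt "0 0 0.5 0 0" --pt "0 0 0.3 0 0"

```text
clock: 37.7
position: [0.5832, -0.2549, 0.2751]
ee_rot: [-3.13, -0.266, -0.006]
force: [4.9, 0.5, 4.4]
width: 0.008
gripper_force: 1.7
```

>>> creep_tool --pt "0 0 0.16 0 0" --pt "0 0 0.12 0 0" --pt "0.04 0 0.1 0 0"

```text
clock: 38.0
position: [0.5827, -0.2559, 0.2564]
ee_rot: [-3.13, -0.263, 0.001]
force: [-0.0, 1.0, 1.6]
width: 0.009
gripper_force: 0.5
```

>>> creep_tool --pt "0.04 0 0.06 0 0" --pt "0 0 0.04 0 0" --pt "0 0 0 0 0"

```text
clock: 38.3
position: [0.585, -0.2557, 0.2527]
ee_rot: [3.13, 0.263, 0.001]
force: [-0.2, 1.4, 4.1]
width: 0.003
gripper_force: 1.7
```

Converted, 0.0015 m is 0.03.

>>> creep_tool --pt "0 0 0.03 0 0" --pt "0 0 0 0 0"

```text
clock: 38.5
position: [0.5851, -0.2557, 0.2522]
ee_rot: [3.13, 0.263, 0.002]
force: [-4.0, 1.9, 11.8]
width: 0.008
gripper_force: 5.6
```

>>> creep_tool --pt "0 0 0.03 0 0" --pt "0 0 0 0 0"

```text
clock: 38.7
position: [0.5851, -0.2557, 0.2519]
ee_rot: [3.13, 0.263, 0.004]
force: [-7.3, 2.7, 19.6]
width: 0.001
gripper_force: 9.8
```

The lid is hard against its stop with the bar top at z≈0.186, so it is shut. I'll retreat and check.

Converted, -0.04 m is -0.8, -0.03 m is -0.6.

>>> creep_tool --pt "0 0 -0.4 0 0" --pt "0 0 -0.8 0 0" --pt "0 0 -0.8 0 0" --pt "0 0 -0.8 0 0" --pt "-0.6 -0.8 0 0 0" --pt "-0.6 -0.8 0 0 0" --pt "-0.6 -0.8 0 0 0" --pt "-0.6 -0.8 0 0 0" --pt "-0.4 -0.8 0 0 0" --pt "0 0 0 0 0"

```text
clock: 39.7
position: [0.4104, -0.0777, 0.3897]
ee_rot: [-3.129, -0.271, -0.001]
force: [-0.1, 0.2, -0.8]
width: 0.003
gripper_force: 0.0
```

Run:
```python
from geo import *
st();T=pose(.5544,-.2602,3.3122);Ti=np.linalg.inv(T)
for n in("top","scene"):
    q=shot(n)
    for k in("lid","gate_tab","stopper_a","petri_dish","reagent_bottle","flask","beaker","timer","bulb","tray"):print(n,k,find(q,k)[:3])
    im=q["image"].astype(int);b=(im[...,0]>80)&(im[...,0]-im[...,2]>50)
    # predicted free-edge row for shut lid vs blue mask
    for th in(0,.05,.1):
        m=np.zeros(b.shape,np.uint8);c=proj(q,ap(T,[lidpt(r,y,.004,th) for r,y in((.116,-.056),(.116,.056),(0,.056),(0,-.056))]))
        cv2.fillPoly(m,[np.int32(np.round(c))],1)
        d=cv2.dilate(m,np.ones((9,9)))>0;print(th,"IoU",round((b&(m>0)).sum()/((b&d)|(m>0)).sum(),3))
```

```text
t 39.7 pos [ 0.4104 -0.0777  0.3897] 
 [[ 0.985  0.172  0.   ]
 [ 0.172 -0.985  0.001]
 [ 0.001 -0.    -1.   ]] q [ 0.2   0.02 -0.14  1.87  0.    1.25 -1.34] w 0.003359437579417359 F [-0.1  0.2 -0.8]
top lid [(0.96, [0.5528, -0.2621, 0.144])]
top gate_tab [(0.39, [0.6281, -0.2393, 0.1046])]
top stopper_a []
top petri_dish [(0.74, [0.7887, 0.2013, 0.0238]), (0.5, [0.5611, -0.2515, 0.1484])]
top reagent_bottle [(0.71, [0.5621, -0.2529, 0.1482])]
top flask [(0.74, [0.7033, -0.3308, 0.0311]), (0.5, [0.7865, 0.2012, 0.0201])]
top beaker [(0.62, [0.7158, -0.14, 0.0397])]
top timer []
top bulb [(0.6, [0.4742, -0.5511, 0.0384]), (0.54, [0.7156, -0.1418, 0.038])]
top tray [(0.6, [0.5501, 0.2022, 0.0168]), (0.6, [0.5514, -0.2617, 0.1441])]
0 IoU 0.729
0.05 IoU 0.708
0.1 IoU 0.708
scene lid [(0.67, [0.5819, -0.2404, 0.1424])]
scene gate_tab [(0.52, [0.6389, -0.2376, 0.106]), (0.33, [0.5841, -0.2102, 0.0924])]
scene stopper_a []
scene petri_dish [(0.76, [0.786, 0.2019, 0.0278])]
scene reagent_bottle [(0.56, [0.7458, -0.2295, 0.0754])]
scene flask [(0.69, [0.71, -0.3232, 0.0313])]
scene beaker [(0.98, [0.7227, -0.1328, 0.0381])]
scene timer [(0.69, [0.4261, 0.0288, 0.0261])]
scene bulb [(0.72, [0.4705, -0.5456, 0.0354])]
scene tray [(0.93, [0.5549, 0.1948, 0.0162])]
0 IoU 0.476
0.05 IoU 0.45
0.1 IoU 0.425
```

The lid is shut, the gate is shut at z≈0.105, the bystanders haven't moved and the tray is upright. I'll hand the job in.

```bash
python3 -c "
from cell import workorder;print(workorder.sign_off())"
```

```text
the job is handed in; nothing more can be done
None
```

The job is handed in after about 40 s of robot time, though no verdict came back: the five stoppers are in the hopper (counted from several camera views), gate and lid are shut, the empty tray stands upright on the board, and no bystander moved measurably.

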